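# Shake the parts washer, then hold its lid at 45 degrees

## Robot

A 6-joint arm with a two-finger parallel gripper is mounted at the origin on the work surface. World frame = base frame: x ahead of the robot, y to its left, z up, the work surface at z = 0. Lengths are in m, angles in rad, forces in N, time in s.
With the tool pointing down it reaches from about 0.25 to 0.725 m from the base axis. Payload 4 kg.
Tool frame: the origin (TCP) lies midway between the tips of the shut fingers; the grasp point (between the pads) lies 19 mm behind it (bot.grip_point_offset is the distance from the TCP to the grasp point, in m); z points along the fingers, y is the line along which they close (so a half turn about z gives the same grasp; the last joint's range is limited). The gripper opens to 85 mm and grips with 20 to 120 N. Pads are 22 mm wide; open, the fingers measure 114 mm over their backs; the gripper's body (76 mm by 85 mm) begins 54 mm behind the grasp point. The pads swing forward as they close: fully open they stand 13 mm farther back than shut.
Start: joints at [1.183, 0.241, 0.005, 1.335, 0, 1.571], TCP at [0.189, 0.463, 0.231] pointing down, gripper open.
Joint ranges: [-2.72, 2.72], [-1.05, 1.87], [-1.09, 1.28], [-1.99, 2.15], [-1.42, 1.44], [-3.14, 3.14]. Speed limits (rad/s): [2.79, 2.79, 3.14, 3.14, 3.14, 3.14].

## Interface

Orientations are given as a unit quaternion [x, y, z, w].
In Python, from workcell import bot gives the robot as it stands.
- The arm moves only by the tool step_arm, never from a script. Its argument "targets" is text: rows parted by semicolons, each of 7 numbers parted by spaces: the opening, from -1 (shut) to 1 (fully open), so that 0 is half open, then the shift along the world's x, y, z normalised to -1 to 1, where 1 is 0.5 m, then the turn, a rotation vector about the world's x, y, z normalised to -1 to 1, where 1 is pi/4 rad. In form: gripper x y z wx wy wz; .... A call has 1 to 10 rows; each row is the pose to reach, as a shift and turn from the pose commanded when the call began; what a row does not reach only later rows make up. A row lasts 1/12 s, in which the tool goes at most 41.7 mm and 7.16 degrees, less where a joint would pass 70% of its speed; a pose out of reach is approached as far as the arm can. A call with a number of a shift or a turn outside -1 to 1 is refused whole. A call with a gripper value outside its range is refused whole. The fingers move at their own pace and stop on an object; the grip force is fixed at half the most. Time passes only in rows, so rows that repeat a pose let the fingers close. It gives the time, the measured TCP pose, the force, the opening and the grip force at its end, in the units of the state.
- bot.get_obs(): the state, without advancing time (a new reading comes with each control period).
- bot.camera(name): name is "scene" or "top" or "wrist"; returns the picture (384x512x3 uint8, red, green, blue); there is no depth.
- bot.camera_info(name): a dict with "vertical_fov" (degrees; the focal length in pixels is half the picture's height over the tangent of half this angle, whatever the lens; pixels are square), "cx", "cy" (the principal point, pixels), "pose" (4x4, takes a point from camera to world coordinates). Camera axes: x right, y up, looking along -z (the intrinsics and any distortion apply to the point x, -y, -z); pixel columns grow to the right and rows downward; lengths in m; the calibration is good to about 2 mm. A picture is of the moment at which its call begins: read the wrist's pose just before it. camera_info takes no time and is no camera call; for the wrist camera it gives the pose at the moment of the call.
- bot.job_done(): hands the job in; it is judged then, once.
The state is a dict: "clock": time; "joint_pos": joint angles; "joint_vel": joint speeds; "tau": joint torques, N m; "eef_pos": TCP position; "tool_rot": TCP orientation; "ft_force": force on the tool from outside, world axes, zero at the start; "ft_torque": the same for the moment, N m; "grip_width": finger opening in m; "grasp_force": force on a finger pad.
Only numpy, scipy, OpenCV 4.12 (cv2) and the standard library are available. Lean on these libraries where they do the work, as an engineer would, in place of code of your own. Each camera call takes 0.05 s, during which the arm holds its last target. There are 200 camera calls.

## Task

With the parts washer's lid still shut, push the yellow shaker lever beside it away from you all the way to its stop and let it come fully back. Then lift the blue lid by its front bar and hold it open at 45 degrees so that the mechanic can reach the basket: the lid falls if let go, so finish still holding it steady at that angle, with nothing else propping it. Leave the other things on the bench where they are.

Things in the scene. Friction and masses are not known exactly. Their poses are not given: they have to be found in the camera images.
- tank: Red open-topped parts-washer tank, 220 (x) by 280 (y) by 110 mm high, fixed to the bench. Origin: centre of its underside, on the bench. Its -x side (the front) faces the robot, more or less; its +x axis points to the lid's hinge, its z axis up. A steel basket of parts slides inside it.
- lid (a joint): Opening angle of the tank's blue lid in rad: 0 shut (level, on the tank's rim), growing as the front edge rises; 0.785 is 45 degrees. The lid is a 4 mm plate of about 0.5 kg (0.35 to 0.7) with a free hinge along the tank's far (+x) top edge; it falls shut from any angle below about 80 degrees when not held. About 1.5 to 3.5 N upward at its bar lifts it.
- lid_bar (a point): Middle of the lid's black grip bar: a round rod 14 mm in diameter, 112 mm clear length, parallel to the tank's y axis, in the plane of the lid 37 mm clear in front of the lid's front edge (two steel arms join its ends to the lid), 270 mm from the hinge axis and, with the lid shut, 115 mm above the bench. It moves and turns with the lid; nothing lies below or in front of it.
- lid_hinge (a point): Middle of the lid's hinge axis, which runs along the tank's y axis, 115 mm above the bench. The bar moves on a circle of 270 mm radius about it.
- lever (a joint): Swing of the shaker lever in rad: 0 at rest (leaning 0.4 rad towards the tank's -x, against its rest stop), 0.8 at the far stop (leaning 0.4 rad towards the tank's +x). A spring drives it back to 0; pushing at the cross-grip takes about 2 N at first and 4 N at the far stop. It shakes the basket in the tank.
- lever_grip (a point): Centre of the yellow cross-grip at the top of the shaker lever: a round rod 20 mm in diameter and 60 mm long, parallel to the tank's y axis, 120 mm from the lever's pivot; about 155 mm above the bench at both ends of the swing and 10 mm higher in the middle. Its path is in the tank's x-z plane, 93 mm long in the tank's +x direction. The slim steel stalk is below it.
- lever_pivot (a point): Pivot of the shaker lever, 45 mm above the bench in a grey block 110 (x) by 70 (y) by 45 mm high with a 40 mm thick dark hub on it (top 65 mm above the bench). The block stands beside the tank, on its left or right side, turned like the tank.
- filter: White filter canister 95 mm high on a grey foot 110 by 70 mm, fixed on the side of the tank opposite the shaker lever. Origin: centre of its underside. Not to be used.
- can_black: Black spray can, 66 mm in diameter, 190 mm high, standing loose on the bench. Origin: centre of its underside. Leave alone.
- can_blue: Blue spray can, 66 mm in diameter, 190 mm high, standing loose on the bench. Origin: centre of its underside. Leave alone.
- tin: Green open tin, 80 mm in diameter, 60 mm high, loose. Origin: centre of its underside. Leave alone.
- throttle_body: Aluminium throttle body, about 125 by 85 by 70 mm high, loose. Origin: under the bore. Leave alone.
- wrench: Steel spanner 130 mm long lying flat on the bench, along its own x axis, loose. Leave alone.
- seal_ring: Black rubber seal ring, 80 mm in outer diameter, 8 mm thick, lying flat. Origin: centre of its underside. Leave alone.
- socket: Steel socket, 28 mm in diameter, 40 mm high, standing. Origin: centre of its underside. Leave alone.
Things that resemble listed ones, but are neither listed nor needed, are in the scene too. What is shaped like the part that bears lever but green is not meant.

How it is judged:
On the way, in this order (a step that is already met when the one before it is completed fails the run):
1. the shaker lever is at its far stop (within 0.08 rad) with the lid shut (value of joint lever above 0.72 rad and value of joint lid below 0.05 rad), for 0.05 s.
2. the lever is back at rest (within 0.08 rad) with the lid still shut (value of joint lever below 0.08 rad and value of joint lid below 0.05 rad), for 0.1 s.
3. the robot holds the lid open at 45 degrees (within 6 degrees) (value of joint lid between 0.68 and 0.89 rad and (contact force between lid and the fingers above 0.5 N or contact force between lid and the arm above 0.5 N)), for 0.3 s.
At the end, for the whole second after the job is handed in: The robot is holding the lid (contact force over 0.5 N, none of the loose things propping it) open at 45 degrees, within 6 degrees (0.68 to 0.89 rad), and still (under 0.1 rad/s); the shaker lever is back at rest within 0.08 rad (all of step 3 and velocity of joint lid between -0.1 and 0.1 rad/s and value of joint lever below 0.08 rad and contact force between lid and can_black below 0.2 N and contact force between lid and can_blue below 0.2 N and contact force between lid and tin below 0.2 N and contact force between lid and throttle_body below 0.2 N and contact force between lid and wrench below 0.2 N and contact force between lid and seal_ring below 0.2 N and contact force between lid and socket below 0.2 N); the arm keeps its last pose, push and grip.
It fails at once if one of the loose things on the bench is moved by more than 30 mm (distance of any of can_black, can_blue, tin, throttle_body, wrench, seal_ring, socket from where it was at the start of the episode above 0.03 m).
It fails at once if a spray can or the tin is tipped (angle between any of can_black, can_blue, tin's own z axis and vertical above 0.4 rad).
It also fails if it takes over 48 s, if anything falls off the work surface, if the arm or the gripper's body presses on something with over 40 N, if the wrist force passes 120 N, or if a joint passes its speed limit or range.

## Working session

There is one attempt and no reset: what is moved stays moved. The work goes in short steps, Python scripts to look and compute and a tool call to move; the robot and the scene stay as the last step left them, time stands still between calls to the robot, and variables do not carry over. Pictures are saved under pics/ and viewed, at most 10 in all, crops included, and the job is handed in when it is done.

Besides the shell and the picture viewer there is one more tool, called after ">>>" as name(argument=value, ...) on one line, values as JSON. step_arm: Moves the arm, as the interface text tells. Scaled input: -1 to 1 covers 0.5 m each way for a shift and pi/4 rad each way for a turn. Its arguments: {"type":"object","properties":{"targets":{"type":"string"}},"required":["targets"]}

```bash
mkdir -p pics; ls; python3 - <<'E'
from workcell import bot
import cv2
for n in ("scene","top"):
    cv2.imwrite(f"pics/{n}0.png",cv2.resize(bot.camera(n)[:,:,::-1],(800,600),interpolation=cv2.INTER_CUBIC))
    i=bot.camera_info(n);print(n,i)
o=bot.get_obs();print(o)
E
```

```text
pics
scene {'vertical_fov': 56.845257781867026, 'cx': 260.5833309247056, 'cy': 189.36749199464242, 'pose': array([[-0.68317205, -0.5784806 ,  0.44568615,  1.03683617],
       [ 0.73020076, -0.54874427,  0.40704615,  0.43567295],
       [ 0.00909942,  0.60352292,  0.79729373,  0.98492879],
       [ 0.        ,  0.        ,  0.        ,  1.        ]])}
top {'vertical_fov': 42.25193262859593, 'cx': 255.90968366944577, 'cy': 190.77293054821814, 'pose': array([[ 1.83941851e-02,  9.93875687e-01, -1.08962257e-01,
         3.76726801e-01],
       [-9.99825551e-01,  1.86380808e-02,  1.22023049e-03,
         2.05666565e-04],
       [ 3.24360476e-03,  1.08920804e-01,  9.94045139e-01,
         1.55574993e+00],
       [ 0.00000000e+00,  0.00000000e+00,  0.00000000e+00,
         1.00000000e+00]])}
{'clock': 0.1, 'joint_pos': array([1.18300892e+00, 2.41348194e-01, 3.88238506e-03, 1.33517672e+00,
       7.49415909e-06, 1.57078719e+00]), 'joint_vel': array([ 0.0003203 ,  0.00044547,  0.00295353, -0.0005697 ,  0.00340752,
        0.00052538]), 'tau': array([-6.21535855e-04, -3.73138797e+01,  2.53009844e+01,  1.08416949e-02,
       -7.73231523e-05,  6.33779365e-06]), 'eef_pos': array([0.18886235, 0.46237037, 0.23050563]), 'tool_rot': array([ 1.92676528e-01,  9.81261893e-01, -9.05077949e-04, -1.81544583e-04]), 'ft_force': array([ 0.35065445,  0.61319401, -0.41359807]), 'ft_torque': array([ 0.01093938, -0.00651732, -0.02082765]), 'grasp_force': 0.0, 'grip_width': 0.08530043201591525}
```

View pics/scene0.png

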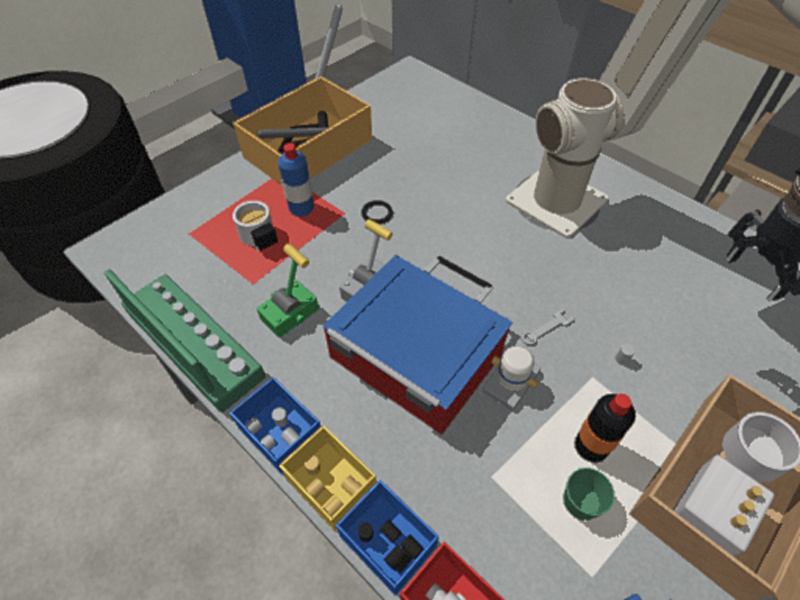

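View pics/top0.png

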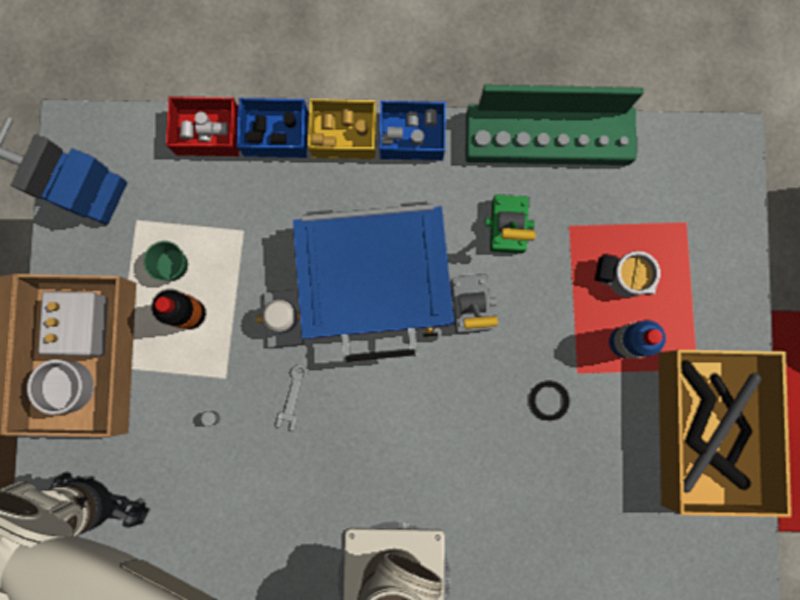

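The grips that could be the lever's are the yellow one on the grey block (scene 377,230; top 479,322) and the yellow one on the green block (scene 296,255; top 518,235). The green one is the decoy, so I choose the grey block, to the right of the tank. The bar is at about top (380,354). Next is one close crop.

```bash
cat > h.py <<'E'
from workcell import bot
import numpy as np, cv2
def cam(n,i=None):
    i=i or bot.camera_info(n); return i, 192/np.tan(np.radians(i["vertical_fov"])/2)
def onplane(n,u,v,z):  # original pixel coordinates -> world at height z
    i,f=cam(n); P=i["pose"]
    d=P[:3,:3]@np.array([(u-i["cx"])/f,-(v-i["cy"])/f,-1]); o=P[:3,3]
    return o+d*(z-o[2])/d[2]
def proj(n,p,i=None):
    i,f=cam(n,i); c=i["pose"][:3,:3].T@(np.asarray(p)-i["pose"][:3,3])
    return i["cx"]-f*c[0]/c[2], i["cy"]+f*c[1]/c[2]
E
python3 - <<'E'
from h import *
a=bot.camera("top")[120:240,170:340,::-1]; b=bot.camera("scene")[130:250,190:340,::-1]
A=cv2.resize(a,None,fx=4.4,fy=4.4,interpolation=cv2.INTER_CUBIC)
cv2.imwrite("pics/topc.png",A)
k=1/1.5625
for n,u,v,z in [("barL",346,357,.115),("barR",414,351,.115),("gripL",461,324,.155),("gripR",497,321,.155),("hingeL",296,219,.117),("hingeR",442,208,.117),("frontL",304,338,.117),("frontR",452,325,.117),("wr",298,372,0.01),("wr2",287,425,0.01),("ring",549,400,0),("decoygrip",518,235,.155)]:
    print(n,onplane("top",u*k,v*k,z).round(3))
for n,u,v,z in [("barL",490,286,.115),("barR",439,259,.115),("gripL",389,235,.155),("gripR",366,225,.155)]:
    print("sc",n,onplane("scene",u*k,v*k,z).round(3))
E
```

```text
barL [0.423 0.096 0.115]
barR [ 0.437 -0.03   0.115]
gripL [ 0.485 -0.113  0.155]
gripR [ 0.492 -0.178  0.155]
hingeL [0.681 0.197 0.117]
hingeR [ 0.707 -0.078  0.117]
frontL [0.457 0.175 0.117]
frontR [ 0.486 -0.099  0.117]
wr [0.395 0.197 0.01 ]
wr2 [0.291 0.216 0.01 ]
ring [ 0.349 -0.302  0.   ]
decoygrip [ 0.651 -0.216  0.155]
sc barL [0.418 0.095 0.115]
sc barR [ 0.435 -0.026  0.115]
sc gripL [ 0.484 -0.122  0.155]
sc gripR [ 0.497 -0.176  0.155]
```

View pics/topc.png

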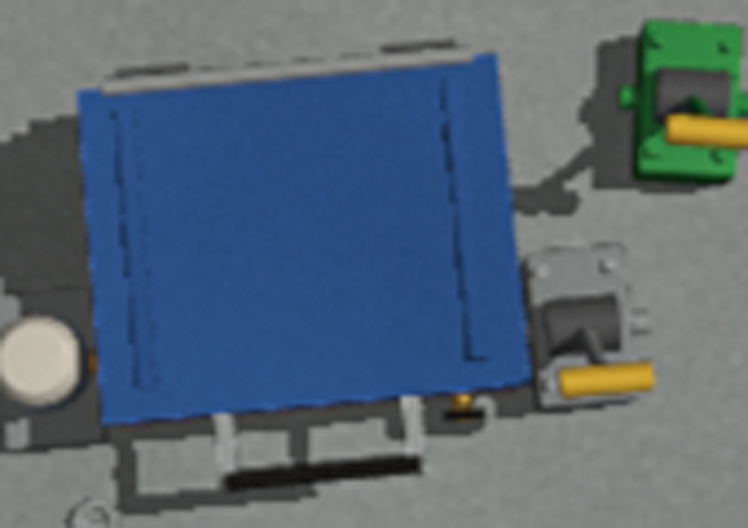

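The crop confirms the yellow grip on the grey block, at crop (606,379), about (0.489, -0.148). The bar runs from crop (228,482) to (418,464), with its middle near (0.429, 0.034). The tank's yaw is about +0.103 rad. I move to the lever with the fingers shut, closing line along the tank's x axis.

>>> step_arm(targets="-1 .13 -.31 0 0 0 -.35; -1 .26 -.62 0 0 0 -.69; -1 .26 -.62 0 0 0 -.69; -1 .26 -.62 0 0 0 -.69; -1 .26 -.62 0 0 0 -.69; -1 .26 -.62 0 0 0 -.69; -1 .26 -.62 0 0 0 -.69; -1 .26 -.62 0 0 0 -.69; -1 .26 -.62 0 0 0 -.69; -1 .26 -.62 0 0 0 -.69")

```text
clock: 1.03
eef_pos: [0.3198, 0.1507, 0.2314]
tool_rot: [0.451, 0.892, 0.0, 0.0]
ft_force: [0.9, -0.0, -0.4]
grip_width: 0.0003
grasp_force: 0.0
```

>>> step_arm(targets="-1 .24 -.61 0 0 0 -.69; -1 .24 -.61 0 0 0 -.69; -1 .24 -.61 0 0 0 -.69; -1 .24 -.61 0 0 0 -.69; -1 .24 -.61 0 0 0 -.69; -1 .24 -.61 0 0 0 -.69; -1 .24 -.61 0 0 0 -.69; -1 .24 -.61 0 0 0 -.69; -1 .24 -.61 0 0 0 -.69; -1 .24 -.61 0 0 0 -.69")

```text
clock: 1.87
eef_pos: [0.4399, -0.1519, 0.2304]
tool_rot: [0.671, 0.741, -0.0, -0.001]
ft_force: [-0.1, 0.2, -0.4]
grip_width: 0.0
grasp_force: 0.0
```

>>> step_arm(targets="-1 0 0 -.08 0 0 0; -1 0 0 -.16 0 0 0; -1 0 0 -.178 0 0 0; -1 0 0 -.178 0 0 0")

```text
clock: 2.2
eef_pos: [0.4362, -0.149, 0.1396]
tool_rot: [0.67, 0.742, -0.001, -0.004]
ft_force: [-0.5, 0.7, -0.4]
grip_width: 0.0001
grasp_force: 0.0
```

```bash
python3 - <<'E'
from h import *
a=bot.camera("scene")[110:230,190:340,::-1]; b=bot.camera("top")[160:240,260:360,::-1]
A=cv2.resize(a,(500,400),interpolation=cv2.INTER_CUBIC);B=cv2.resize(b,(300,240),interpolation=cv2.INTER_CUBIC)
C=np.zeros((400,800,3),np.uint8);C[:,:500]=A;C[:240,500:]=B
cv2.imwrite("pics/c1.png",C); print(bot.get_obs()["eef_pos"])
E
```

```text
[ 0.43983373 -0.15093183  0.14354669]
```

View pics/c1.png

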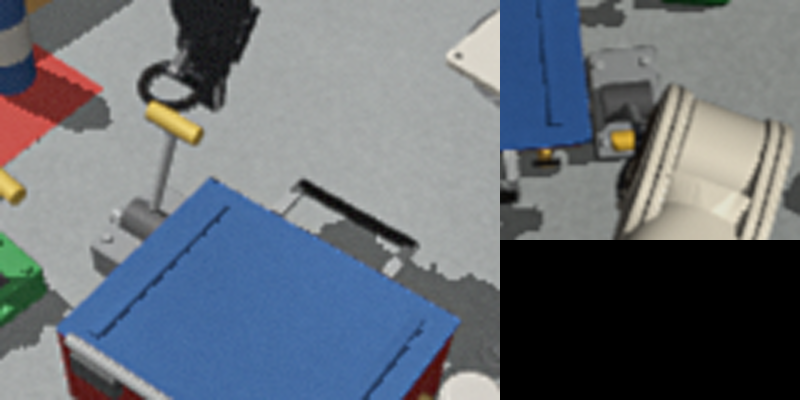

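The fingertips at crop (212,100) stand in front of the yellow grip at (174,122), in line with it. Pushing now.

>>> step_arm(targets="-1 .04 -.004 0 0 0 0; -1 .07 -.001 0 0 0 0; -1 .10 .002 0 0 0 0; -1 .13 .005 0 0 0 0; -1 .16 .008 0 0 0 0; -1 .18 .01 0 0 0 0; -1 .2 .012 0 0 0 0; -1 .215 .013 0 0 0 0; -1 .215 .013 0 0 0 0; -1 .215 .013 0 0 0 0")

```text
clock: 3.13
eef_pos: [0.5472, -0.1453, 0.1439]
tool_rot: [0.671, 0.742, 0.001, 0.001]
ft_force: [-3.0, 0.7, 2.7]
grip_width: 0.0001
grasp_force: 1.6
```

Contact is at 3 N. I creep on until the force jumps at the stop.

>>> step_arm(targets="-1 .01 .001 0 0 0 0; -1 .015 .0015 0 0 0 0; -1 .02 .002 0 0 0 0; -1 .02 .002 0 0 0 0")

```text
clock: 3.47
eef_pos: [0.5561, -0.1443, 0.1419]
tool_rot: [0.671, 0.741, -0.0, -0.001]
ft_force: [-4.6, 1.5, -1.4]
grip_width: -0.0004
grasp_force: 2.1
```

>>> step_arm(targets="-1 .005 0 0 0 0 0; -1 .01 .001 0 0 0 0; -1 .01 .001 0 0 0 0; -1 .01 .001 0 0 0 0")

```text
clock: 3.8
eef_pos: [0.5604, -0.1442, 0.1414]
tool_rot: [0.671, 0.741, -0.001, -0.001]
ft_force: [-5.0, 0.1, -3.7]
grip_width: 0.0001
grasp_force: 2.5
```

>>> step_arm(targets="-1 .006 0 0 0 0 0; -1 .012 .001 0 0 0 0; -1 .012 .001 0 0 0 0; -1 .012 .001 0 0 0 0")

```text
clock: 4.13
eef_pos: [0.5608, -0.1441, 0.1413]
tool_rot: [0.672, 0.741, -0.005, -0.005]
ft_force: [-18.3, -0.6, 5.2]
grip_width: -0.0003
grasp_force: 9.7
```

>>> step_arm(targets="-1 .006 0 0 0 0 0; -1 .012 .001 0 0 0 0; -1 .012 .001 0 0 0 0; -1 .012 .001 0 0 0 0")

```text
clock: 4.47
eef_pos: [0.5612, -0.1441, 0.1413]
tool_rot: [0.672, 0.74, -0.009, -0.009]
ft_force: [-33.8, -1.8, 15.6]
grip_width: -0.0004
grasp_force: 17.1
```

It is at the stop. I back off with the lever following.

>>> step_arm(targets="-1 -.04 -.004 0 0 0 0; -1 -.09 -.009 0 0 0 0; -1 -.14 -.014 0 0 0 0; -1 -.19 -.019 0 0 0 0; -1 -.24 -.024 0 0 0 0; -1 -.3 -.03 0 0 0 0; -1 -.32 -.032 0 0 0 0; -1 -.32 -.032 0 0 0 0; -1 -.32 -.032 0 0 0 0")

```text
clock: 5.22
eef_pos: [0.4156, -0.1599, 0.1436]
tool_rot: [0.671, 0.741, 0.001, 0.002]
ft_force: [0.3, -1.2, -0.3]
grip_width: -0.0002
grasp_force: 0.0
```

```bash
python3 - <<'E'
from h import *
a=bot.camera("scene")[110:230,190:340,::-1]; b=bot.camera("top")[160:240,180:360,::-1]
A=cv2.resize(a,(500,400),interpolation=cv2.INTER_CUBIC);B=cv2.resize(b,(300,133),interpolation=cv2.INTER_CUBIC)
C=np.zeros((400,800,3),np.uint8);C[:,:500]=A;C[:133,500:]=B
cv2.imwrite("pics/c2.png",C); o=bot.get_obs();print(o["eef_pos"],o["ft_force"])
E
```

```text
[ 0.41598116 -0.15965048  0.14312209] [-0.82841085  0.42594234  0.44553716]
```

View pics/c2.png

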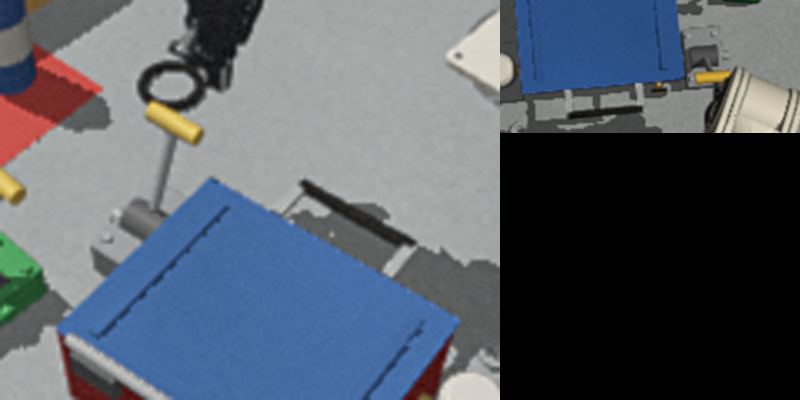

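The lever is back at rest (crop 174,122, as before) and the lid is shut. Now I go above the bar.

>>> step_arm(targets="-1 0 0 .08 0 0 0; -1 0 0 .16 0 0 0; 0 0 .05 .18 0 0 .004; 0 .015 .12 .18 0 0 .008; 0 .026 .2 .18 0 0 .01; 0 .026 .28 .18 0 0 .01; 0 .026 .36 .18 0 0 .01; 0 .026 .388 .18 0 0 .01; 0 .026 .388 .14 0 0 .01; 0 .026 .388 .14 0 0 .01")

```text
clock: 6.15
eef_pos: [0.4265, 0.0367, 0.2101]
tool_rot: [0.667, 0.745, -0.001, -0.001]
ft_force: [-1.0, -0.3, 0.3]
grip_width: 0.0426
grasp_force: 0.0
```

```bash
python3 - <<'E'
from h import *
i=bot.camera_info("wrist");w=bot.camera("wrist")[:,:,::-1].copy()
for p in [(.428,.034,.115),(.434,-.022,.115),(.422,.09,.115)]: 
    print(proj("wrist",p,i))
cv2.imwrite("pics/w1.png",cv2.resize(w,(800,600),interpolation=cv2.INTER_CUBIC)); o=bot.get_obs();print(o["eef_pos"],o["grip_width"])
E
```

```text
(np.float64(255.36576058207538), np.float64(196.31227331824994))
(np.float64(254.94642612459432), np.float64(254.85176606752043))
(np.float64(255.84717671595877), np.float64(129.10611895608548))
[0.4264896  0.03591844 0.21109827] 0.04268517711928023
```

View pics/w1.png

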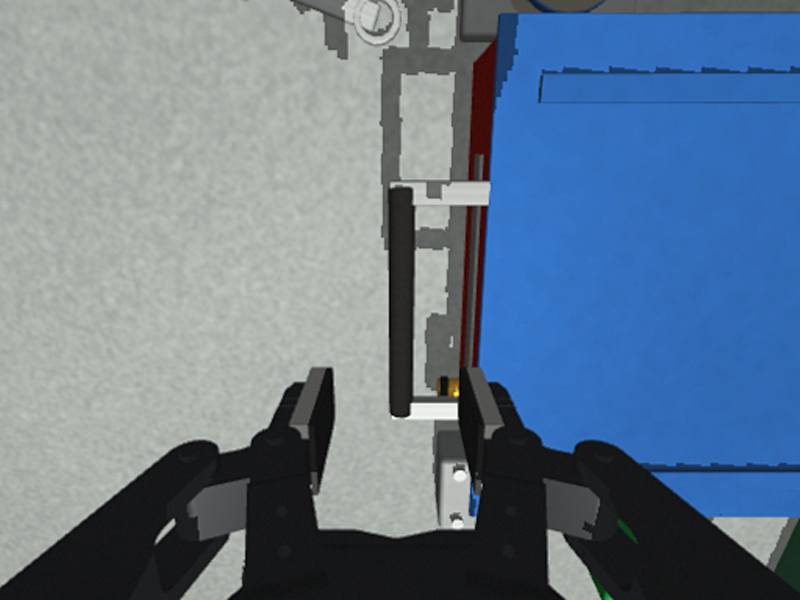

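The bar's ends are at (400,188) and (400,415) in the wrist view. It is centred within 2 mm of the prediction and parallel to the pads. I descend with the opening narrowed a little and close.

>>> step_arm(targets="-.25 .003 -.003 0 0 0 0; -.25 .003 -.003 -.05 0 0 0; -.25 .003 -.003 -.1 0 0 0; -.25 .003 -.003 -.15 0 0 0; -.25 .003 -.003 -.2 0 0 0; -.25 .003 -.003 -.232 0 0 0; -.25 .003 -.003 -.232 0 0 0")

```text
clock: 6.78
eef_pos: [0.4265, 0.0324, 0.0939]
tool_rot: [0.669, 0.743, -0.002, -0.002]
ft_force: [-0.2, -0.6, 0.3]
grip_width: 0.0323
grasp_force: 0.0
```

>>> step_arm(targets="-1 0 0 0 0 0 0; -1 0 0 0 0 0 0; -1 0 0 0 0 0 0; -1 0 0 0 0 0 0; -1 0 0 0 0 0 0; -1 0 0 0 0 0 0")

```text
clock: 7.28
eef_pos: [0.4294, 0.0329, 0.0975]
tool_rot: [0.668, 0.744, 0.001, 0.002]
ft_force: [1.3, -3.2, 2.5]
grip_width: 0.0116
grasp_force: 59.0
```

>>> step_arm(targets="-1 .0015 0 .04 0 0 0; -1 .006 .0006 .081 0 0 0; -1 .014 .0015 .12 0 0 0; -1 .024 .0025 .16 0 0 0; -1 .024 .0025 .16 0 0 0")

```text
clock: 7.7
eef_pos: [0.4431, 0.0345, 0.1799]
tool_rot: [0.668, 0.744, 0.002, 0.003]
ft_force: [2.9, -3.5, -2.8]
grip_width: 0.0118
grasp_force: 58.7
```

>>> step_arm(targets="-1 .014 .0014 .038 0 0 0; -1 .03 .003 .075 0 0 0; -1 .048 .005 .11 0 0 0; -1 .07 .007 .145 0 0 0; -1 .1 .01 .185 0 0 0; -1 .133 .014 .222 0 0 0; -1 .133 .014 .222 0 0 0; -1 .133 .014 .222 0 0 0; -1 .133 .014 .222 0 0 0; -1 .133 .014 .222 0 0 0")

```text
clock: 8.53
eef_pos: [0.5052, 0.0414, 0.2859]
tool_rot: [0.668, 0.744, -0.001, -0.001]
ft_force: [-1.4, -3.4, -1.1]
grip_width: 0.0116
grasp_force: 60.4
```

```bash
python3 - <<'E'
from h import *
a=bot.camera("scene")[70:262,170:426,::-1]
cv2.imwrite("pics/c3.png",cv2.resize(a,(800,600),interpolation=cv2.INTER_CUBIC)); o=bot.get_obs();print(o["eef_pos"],o["ft_force"],o["grasp_force"],o["grip_width"])
dz=o["eef_pos"][2]+.019-.115; print("theta from z",np.arcsin(dz/.27))
h=np.array([.697,.062,.115])
for t in (.68,.785,.89):   # lid front corners expected, zoom px
    for y in (-.14,.14):
        r=.226; p=h+np.array([-.995*r*np.cos(t)-.103*y,-.103*r*np.cos(t)+.995*y,r*np.sin(t)])
        u,v=proj("scene",p); print(t,y,round((u-170)*3.125),round((v-70)*3.125))
E
```

```text
[0.50527461 0.04143721 0.28601911] [-2.27102409 -2.23046966 -1.31041515] 60.36952078342438 0.01149571453279782
theta from z 0.7806966210612772
0.68 -0.14 226 219
0.68 0.14 489 367
0.785 -0.14 214 215
0.785 0.14 482 366
0.89 -0.14 201 213
0.89 0.14 474 367
```

View pics/c3.png

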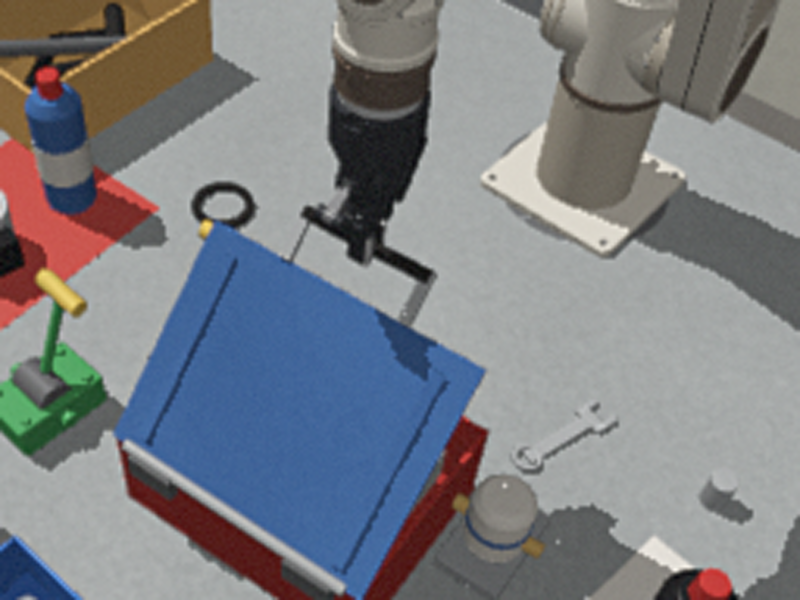

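The lid's front corners at (212,220) and (485,370) match those projected for 0.785 rad. The bar is firmly gripped. I hold a little longer, then hand in.

>>> step_arm(targets="-1 0 0 0 0 0 0; -1 0 0 0 0 0 0; -1 0 0 0 0 0 0; -1 0 0 0 0 0 0; -1 0 0 0 0 0 0; -1 0 0 0 0 0 0; -1 0 0 0 0 0 0; -1 0 0 0 0 0 0")

```text
clock: 9.25
eef_pos: [0.5065, 0.0416, 0.2873]
tool_rot: [0.668, 0.744, -0.0, -0.0]
ft_force: [-2.0, -2.7, -1.5]
grip_width: 0.0118
grasp_force: 60.4
```

```bash
python3 -c "
from workcell import bot
o=bot.get_obs();print(o['eef_pos'],o['grasp_force']);print(bot.job_done())"
```

```text
[0.50654651 0.04158484 0.28730135] 60.368438959121704
the job is handed in; nothing more can be done
None
```

The job is handed in, with no verdict returned: I pushed the shaker lever to its far stop and it came back to rest with the lid shut, and the gripper is holding the lid by its bar at about 45° (0.78 to 0.79 rad estimated).

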